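# Close the bonding press with its ratchet handle

## Robot

A 6-joint arm with a two-finger parallel gripper is mounted at the origin on a cart in front of the work surface, level with it; the furniture and walls round the work are solid. World frame = base frame: x ahead of the robot, y to its left, z up, the work surface at z = 0. Lengths are in m, angles in rad, forces in N, time in s.
With the tool pointing down it reaches from about 0.375 to 0.9 m from the base axis. Payload 3.1 kg.
Tool frame: the origin (TCP) lies on the centre line of the jaws, within the pads' length; the fingertips stand robot.finger_overhang ahead of it and the grasp point (between the pads) lies 2 mm behind it (robot.finger_overhang is the distance from the TCP to the fingertips, in m); z points along the fingers, y is the direction in which the jaws open and shut (so a half turn about z gives the same grasp; the last joint's range is limited). The gripper opens to 87 mm and grips with 3 to 60 N. Pads are 19 mm wide; open, the fingers measure 117 mm over their backs; the gripper's body (75 mm by 190 mm) begins 51 mm behind the grasp point.
Start: joints at [-1.508, 0.527, 1.433, -0, 1.181, -0.178], TCP at [0.149, -0.607, 0.24] pointing down, gripper open.
Joint ranges: [-3.08, 3.08], [-0.75, 2.2], [0.22, 2.44], [-1.43, 4.57], [0, 2.65], [-2.85, 2.85]. Speed limits (rad/s): [2.79, 2.79, 3.14, 3.14, 3.14, 3.14].

## Interface

Orientations are given as a unit quaternion [x, y, z, w].
In Python, from rig import robot gives the robot as it stands. The module is installed in compiled form; this text tells all that it offers.
- The arm moves only by the tool step_arm, never from a script. Its arguments are lists of equal length, an entry for each row: "slide": the shift along the tool's x, y, z in mm, a list of three; "twist": the turn about the tool's z in degrees. A call has 1 to 20 rows; each row shifts and turns the commanded pose from where the row before left it, along the tool's axes as they then stand; what a row does not reach is not made up. A row lasts 1/12 s, in which the tool goes at most 41.7 mm and 7.16 degrees, less where a joint would pass 70% of its speed; a pose out of reach is approached as far as the arm can. A call is refused whole if a number of a shift passes 41.7 or a number of a turn 7.16, either way. A call with a gripper value outside its range is refused whole. "jaw" is the finger opening in mm, from 0 to 87, set as the call begins (left out, the last holds). The fingers move at their own pace and stop on an object; "force" is the grip in N (left out, the last holds). Time passes only in rows, so rows that do not move let the fingers close. It gives the time, the measured TCP pose, the force and the opening at its end, in the units of the state.
- robot.get_obs(): the state, without advancing time (a new reading comes with each control period).
- robot.camera(name): name is "scene" or "top" or "wrist"; returns a dict with "color" (480x640x3 uint8, blue, green, red), "depth" (480x640 float32, m along the optical axis (not along the pixel's ray), 0 where there is no reading), "camera_matrix" (3x3 intrinsics, pixels), "origin" and "orientation" of the camera in the world. Camera axes: x right, y down, z forward; pixel columns grow to the right and rows downward; lengths in m; the calibration is good to about 2 mm. A picture is of the moment at which its call begins.
- robot.hand_in(): hands the job in, once; it reports no verdict.
The state is a dict: "time": time; "q": joint angles; "joint_velocities": joint speeds; "joint_torque": joint torques, N m; "position": TCP position; "tool_rot": TCP orientation; "ft_force": force on the tool from outside, world axes, zero at the start; "moment": the same for the moment, N m; "grip_width": finger opening in m.
Only numpy, scipy, OpenCV 4.12 (cv2) and the standard library are available. Lean on these libraries where they do the work, as an engineer would, in place of code of your own. Each camera call takes 0.05 s, during which the arm holds its last target.

## Task

Close the small bonding press on the filter ring that lies in it: swing its ratchet handle to and fro between the posts, as often as it takes (clockwise seen from above tightens), until the screw is fully tight and the handle will go no further clockwise anywhere in its swing. Then let go of the handle, and leave the things standing round the press where they are.

Things in the scene. Friction and masses are not known exactly. Their poses are not given: they have to be found in the camera images.
- press: the bonding press: an aluminium frame, fixed to the worktop, standing upright; base plate 130 x 150 x 15 mm, four steel posts, a bridge plate whose top is 100 mm up, and on it the ends of the four posts, 17 mm thick and up to 127 mm high, at (+-33, +-50) mm. Origin: centre of its underside. Its x axis points from its front (the side with the handle, towards the robot) to its back, y to its left, z up
- pivot (a point): point on the vertical axis about which the handle and the screw turn (the axis of the press, through its origin), at the height of grip, 153.5 mm above the worktop
- grip (a point): centre of the grip on the ratchet handle: an upright black round grip, 18 mm in diameter and 50 mm tall (from 126.5 to 176.5 mm above the worktop), at the end of a flat steel arm, 100 mm from the pivot axis. The grip does not spin in the arm, but slips round between finger pads. The top of the arm under the grip is 127 mm above the worktop; around the grip nothing else stands higher than that
- handle (a joint): swing of the ratchet handle, rad: 0 points straight to the front of the press (its -x); positive is clockwise seen from above, the grip going to the left of the press (its +y). The arm is blocked by the front posts at about -0.72 and +0.72. Swung clockwise (growing) it drives the screw once its pawl meets a tooth, at about 2.5 N on the grip; swung back it clicks freely over the teeth (0.314 rad each, under 1 N) and the screw stays. It stays where it is left
- nut (a joint): turn of the ratchet wheel and screw, rad, growing clockwise seen from above (tightening). It starts at 0 to 1.2 and ends hard at 4.0, where the press is fully tight and the handle can be pushed no further clockwise, however it stands between the posts; each radian lowers the platen 3 mm. It turns only with the handle, stiff enough to stay
- platen: origin: centre of the underside of the steel platen under the bridge, a disc 42 mm in diameter, sprung (about 2 N per mm) so that it presses the work lightly at the end of the travel; it starts 6 to 10 mm above the work and touches it when nut is near 3.2
- filter: the knurled light-grey filter ring that lies on the round anvil under the platen, 36 mm in diameter and 12 mm tall, origin at the centre of its underside, 25 mm above the worktop; not to be handled
- vial_a: glass vial, 23 mm wide, 56 mm tall, left of the press; a bystander, origin at the centre of its underside
- vial_b: glass vial, 23 mm wide, 56 mm tall, left of the press, farther back; a bystander, origin at the centre of its underside
- dish: flat round dish, 60 mm wide, 14 mm tall, right of the press; a bystander, origin at the centre of its underside
- tweezers: steel forceps, 118 mm long, 11 mm tall, left of the press; a bystander, origin at the centre of its underside
- cap: black round lens cap, 37 mm wide, 12 mm tall, in front and to the right of the press; a bystander, origin at the centre of its underside
- weight: small brass weight, 24 mm wide, 22 mm tall, behind the press; a bystander, origin at the centre of its underside
There are look-alikes about, which are no part of the job. Of the things that look like the press, the smaller one is meant.

How it is judged:
At the end, for the whole second after the job is handed in: The screw is tight (nut above 3.75 of 4.0), the platen presses on the filter ring with more than 3 N, the ring still lies centred under it within 6 mm, and screw and handle are at rest (below 0.1 rad/s) (value of joint nut above 3.75 rad and velocity of joint each of nut, handle below 0.1 rad/s and velocity of joint handle above -0.1 rad/s and contact force between platen and filter above 3 N and horizontal distance between filter and platen below 0.006 m); the robot touches nothing.
It fails at once if a bystander round the press is moved more than 25 mm (distance of any of vial_a, vial_b, dish, tweezers, cap, weight from where it was at the start of the episode above 0.025 m).
It also fails if it takes over 64 s, if anything falls off the work surface, if the arm or the gripper's body presses on something with over 40 N, if the wrist force passes 120 N, or if a joint passes its speed limit or range.

## Working session

There is one attempt and no reset: what is moved stays moved. The work goes in short steps, Python scripts to look and compute and a tool call to move; the robot and the scene stay as the last step left them, time stands still between calls to the robot, and variables do not carry over. Pictures are saved under pics/ and viewed, and the job is handed in when it is done.

Besides the shell and the picture viewer there is one more tool, called after "Request:" as name(argument=value, ...) on one line, values as JSON. step_arm: Moves the arm, as the interface text tells. Its arguments: {"type":"object","properties":{"slide":{"type":"array","items":{"type":"array","items":{"type":"number"}}},"twist":{"type":"array","items":{"type":"number"}},"jaw":{"type":"number"},"force":{"type":"number"}},"required":["slide","twist"]}

```bash
ls; mkdir -p pics
python3 - <<'E'
from rig import robot
import cv2, pickle
print(robot.finger_overhang, robot.get_obs())
for n in ("scene","top"):
    c=robot.camera(n); cv2.imwrite(f"pics/{n}0.png",c["color"]); pickle.dump(c,open(f"{n}0.pkl","wb"))
    print(n,c["camera_matrix"],c["origin"],c["orientation"])
E
```

```text
pics
0.017 {'time': 0.0, 'q': array([-1.50848918e+00,  5.28451160e-01,  1.43390750e+00, -4.75151944e-05,
        1.18138453e+00, -1.78487871e-01]), 'joint_velocities': array([ 0.00162967, -0.00152573, -0.00163184,  0.00128322, -0.00108191,
       -0.00021596]), 'joint_torque': array([ 8.86806229e-04, -4.40042281e+01, -1.76591688e+01,  6.33153738e-02,
        5.80842909e-02, -1.78718601e-04]), 'position': array([ 0.149026  , -0.60625361,  0.23857916]), 'tool_rot': array([ 9.92759310e-01,  1.20115759e-01,  4.04956070e-05, -1.07473291e-03]), 'ft_force': array([-0.32496278,  0.13705305, -0.3051909 ]), 'moment': array([ 0.04411926, -0.02345326, -0.06708291]), 'grip_width': 0.08717308311418297}
scene [[460.35294968   0.         319.99937861]
 [  0.         460.35294968 240.32093799]
 [  0.           0.           1.        ]] [-0.01060619 -0.47986334  0.45872965] [ 0.75622447 -0.34269248  0.24261442 -0.50182135]
top [[476.78396578   0.         325.93924186]
 [  0.         476.78396578 243.54805516]
 [  0.           0.           1.        ]] [0.52938892 0.02770592 0.97259866] [-0.70299563  0.71059684 -0.02868867  0.00512217]
```

View pics/scene0.png

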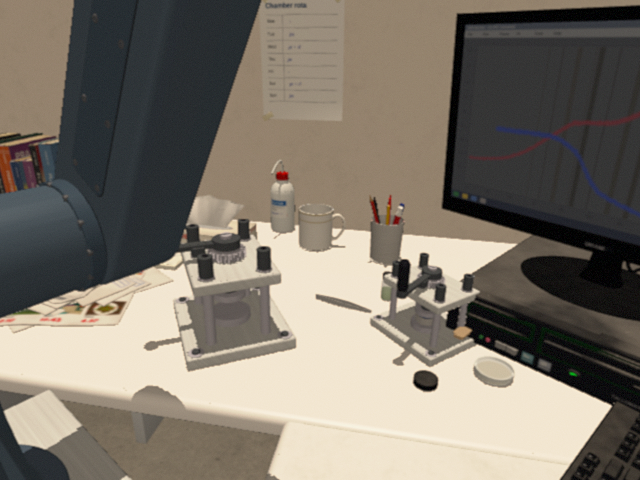

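View pics/top0.png

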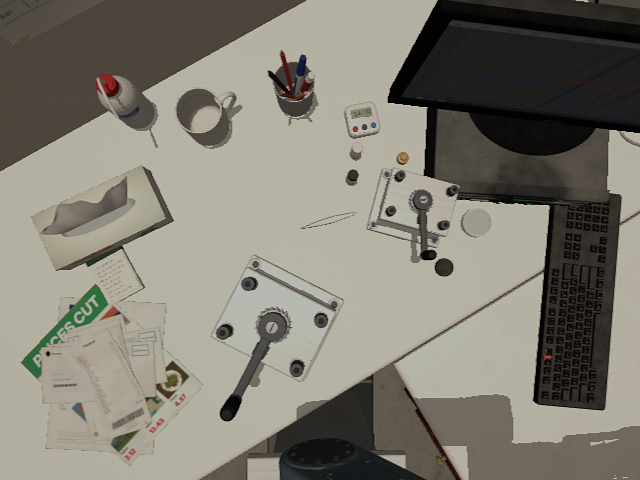

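The small press is on the right in the top view: post tops are near (400,176), (453,190), (444,225) and (390,211), the pivot near (423,201) and the grip near (429,254). The cap is at (444,267) and the dish at (476,222). I'll measure these next.

```bash
cat > h.py <<'E'
import numpy as np, cv2, pickle
from scipy.spatial.transform import Rotation as R
def ray(c,u,v,z):
    K=c["camera_matrix"]; d=R.from_quat(c["orientation"]).as_matrix()@np.linalg.solve(K,[u,v,1.])
    o=np.array(c["origin"]); return o+d*(z-o[2])/d[2]
def pts(c):
    K=c["camera_matrix"];D=c["depth"];v,u=np.mgrid[:480,:640]
    P=np.stack([(u-K[0,2])/K[0,0]*D,(v-K[1,2])/K[1,1]*D,D],-1)
    return P@R.from_quat(c["orientation"]).as_matrix().T+np.array(c["origin"])
E
python3 - <<'E'
from h import *
c=pickle.load(open("top0.pkl","rb"))
img=c["color"]; P=pts(c)
g=img.max(2)
crop=img[140:290,350:510]; cv2.imwrite("pics/crop0.png",cv2.resize(crop,None,fx=5,fy=5)[:600*5//5+150,:800][:600])
m=((g<90)).astype(np.uint8)
n,l,s,ce=cv2.connectedComponentsWithStats(m)
for i in range(1,n):
    x,y=ce[i]
    if 340<x<500 and 140<y<290 and s[i,4]>15:
        zz=P[...,2][l==i]; print(ce[i].round(1),s[i],"z",np.percentile(zz,[10,50,90]).round(3), "at.127",ray(c,x,y,.127).round(4))
E
```

```text
[354.9 156.8] [351 155   9   4  19] z [0.009 0.016 0.025] at.127 [ 0.7252 -0.0546  0.127 ]
[351.8 176.5] [346 170  12  15 123] z [0.023 0.055 0.058] at.127 [ 0.6895 -0.0485  0.127 ]
[399.3 175.9] [394 171  11  11  85] z [0.113 0.127 0.129] at.127 [ 0.6902 -0.1341  0.127 ]
[386.3 173.9] [385 172   4   5  16] z [0.017 0.019 0.021] at.127 [ 0.6938 -0.1107  0.127 ]
[422.9 223.9] [398 190  40  70 736] z [0.116 0.124 0.171] at.127 [ 0.6032 -0.1751  0.127 ]
[390.4 210.6] [386 206  10  11  82] z [0.113 0.126 0.129] at.127 [ 0.6275 -0.1168  0.127 ]
[443.  224.9] [437 221  12   9  87] z [0.115 0.126 0.128] at.127 [ 0.6011 -0.2112  0.127 ]
[434.2 239.1] [431 237   7   6  25] z [0.015 0.017 0.019] at.127 [ 0.5757 -0.1948  0.127 ]
[443.5 266.9] [435 258  18  18 261] z [0.01  0.012 0.014] at.127 [ 0.5259 -0.2105  0.127 ]
```

View pics/crop0.png

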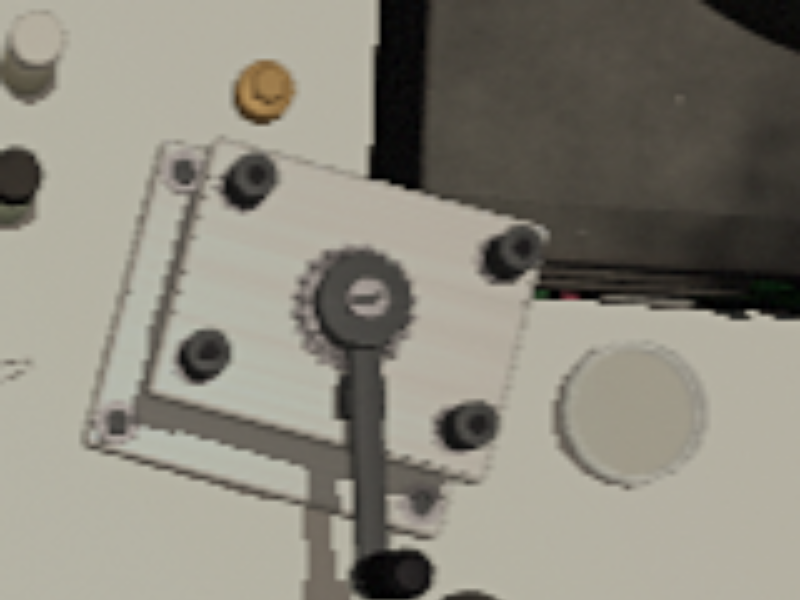

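Run:
```python
from h import *
c=pickle.load(open("top0.pkl","rb")); P=pts(c)
px=dict(BL=(400.8,174.8),BR=(453.8,188.6),FL=(391.8,210.4),FR=(445.6,224.2))
W={k:ray(c,*p,.127)[:2] for k,p in px.items()}
ctr=np.mean(list(W.values()),0)
fx=(W['BL']+W['BR']-W['FL']-W['FR']); fy=(W['BL']+W['FL']-W['BR']-W['FR'])
print(W,ctr,np.arctan2(fx[1],fx[0]),np.arctan2(-fy[0],fy[1]),np.hypot(*fx)/2,np.hypot(*fy)/2)
# grip from depth: points 0.16..0.18 near
m=(P[...,2]>.150)&(P[...,2]<.19); m[:235]=0;m[275:]=0;m[:,:410]=0;m[:,450:]=0
Q=P[m]; top=Q[Q[:,2]>.172]; print(len(Q),len(top),top.mean(0),np.median(Q[:,2]),Q[:,2].max())
g=ray(c,432,254.6,.1765); print("grip ray",g)
for gg in (top.mean(0)[:2],g[:2]):
    d=gg-ctr; print(np.hypot(*d), np.arctan2(d[1],d[0]))
s=pickle.load(open("scene0.pkl","rb")); Ps=pts(s)
m=(s["color"].max(2)<60)&(Ps[...,2]>.13)&(Ps[...,2]<.18); m[:250]=0;m[300:]=0;m[:,:390]=0;m[:,420:]=0
print(Ps[m].mean(0),Ps[m].max(0),m.sum()); v,u=np.nonzero(m);print(u.min(),u.max(),v.min(),v.max())
# dish, cap, tall things nearby
for n,p,z in(("cap",(443.5,266.9),.012),("dish",(476,222),.014)): print(n,ray(c,*p,z))
# monitor lower edge nearby: min height map
for v in range(90,200,15): print(v,[round(float(P[v,u,2]),2) for u in range(390,640,25)],P[v,440,:2].round(2))
```

```text
{'BL': array([ 0.69214879, -0.13685375]), 'BR': array([ 0.66657893, -0.23246541]), 'FL': array([ 0.62796988, -0.11941393]), 'FR': array([ 0.6023479 , -0.21602696])} [ 0.64726138 -0.17619001] -0.25795122666946224 -0.26027170084696716 0.06640190222271597 0.09946222479522167
110 69 [ 0.54763844 -0.17646883  0.17557743] 0.17389978753432084 0.17927237055595102
grip ray [ 0.54695964 -0.17744862  0.1765    ]
0.09962332742320182 -3.1387939764025368
0.10030963430035393 -3.1290451011252514
[ 0.54170761 -0.18115832  0.15496535] [ 0.55027132 -0.17080407  0.17713888] 317
397 409 260 290
cap [ 0.52537283 -0.24281238  0.012     ]
dish [ 0.61605926 -0.31126285  0.014     ]
90 [0.21, 0.25, 0.27, 0.28, 0.29, 0.31, 0.32, 0.33, 0.35, 0.36] [ 0.79 -0.17]
105 [0.0, 0.18, 0.2, 0.21, 0.22, 0.24, 0.25, 0.27, 0.28, 0.3] [ 0.79 -0.19]
120 [-0.0, 0.0, 0.1, 0.1, 0.11, 0.11, 0.19, 0.2, 0.21, 0.22] [ 0.8  -0.22]
135 [-0.0, 0.0, 0.09, 0.1, 0.11, 0.11, 0.11, 0.11, 0.1, 0.0] [ 0.77 -0.22]
150 [-0.0, -0.0, 0.1, 0.1, 0.1, 0.11, 0.11, 0.1, 0.1, -0.0] [ 0.74 -0.22]
165 [-0.0, 0.0, 0.1, 0.1, 0.1, 0.1, 0.1, 0.1, 0.1, 0.0] [ 0.72 -0.22]
180 [0.1, 0.1, 0.1, 0.09, 0.1, 0.1, 0.1, 0.1, 0.1, 0.0] [ 0.69 -0.21]
195 [0.1, 0.13, 0.1, 0.09, 0.08, 0.1, 0.1, 0.1, 0.1, 0.01] [ 0.66 -0.21]
```

Request:
step_arm(slide=[[0,0,0],[0,0,0],[24,-26,0],[24,-26,0],[24,-26,0],[24,-26,0],[24,-26,0],[24,-26,0],[24,-26,0],[24,-26,0],[24,-26,0],[24,-26,0],[24,-26,0],[24,-26,0],[24,-26,0],[24,-26,0],[24,-26,0],[24,-26,0]], twist=[6.9,6.9,0,0,0,0,0,0,0,0,0,0,0,0,0,0,0,0], jaw=60, force=20)

```text
time: 1.6
position: [0.5338, -0.1892, 0.2392]
tool_rot: [1.0, 0.0, -0.0, -0.0]
ft_force: [0.3, 0.1, 1.0]
grip_width: 0.0601
```

```bash
cat > st.py <<'E'
from h import *
from rig import robot
def st():
    o=robot.get_obs(); M=R.from_quat(o["tool_rot"]).as_matrix()
    p=np.array(o["position"]); C=np.array([.647,-.176]); d=p[:2]-C
    print("t %.2f"%o["time"],"p",p.round(4),"yaw %.3f"%np.arctan2(M[1,0],M[0,0]),"z",M[:,2].round(3),"F",np.round(o["ft_force"],1),"w %.4f"%o["grip_width"],"q",np.round(o["q"],2),"R %.4f handle %.3f"%(np.hypot(*d),(np.pi-.259-np.arctan2(d[1],d[0]))%(2*np.pi) if d[1]>0 else np.pi-.259-(np.arctan2(d[1],d[0])%(2*np.pi))))
    return o
E
python3 - <<'E'
from st import *
o=st()
c=robot.camera("wrist"); cv2.imwrite("pics/w1.png",c["color"])
c=robot.camera("top"); cv2.imwrite("pics/t1.png",c["color"])
E
```

```text
t 1.60 p [ 0.5338 -0.1892  0.2392] yaw 0.000 z [-0.001  0.    -1.   ] F [0.3 0.1 1. ] w 0.0601 q [-0.54  0.45  1.58 -0.    1.11  1.03] R 0.1140 handle -0.375
```

View pics/w1.png

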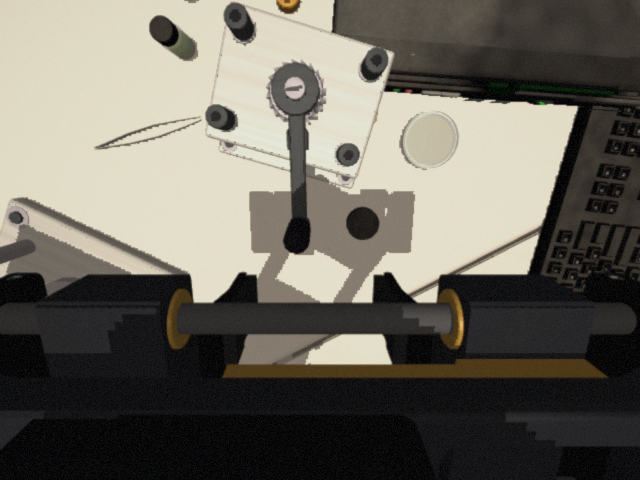

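Request:
step_arm(slide=[[7,-6,0],[6,-6,0],[0,0,0]], twist=[0,0,0])

```text
time: 1.95
position: [0.5466, -0.1787, 0.2394]
tool_rot: [1.0, -0.0, 0.0, -0.0]
ft_force: [0.4, -0.7, -1.0]
grip_width: 0.0599
```

Run:
```python
from st import *
o=st()
c=robot.camera("wrist"); cv2.imwrite("pics/w2.png",c["color"]); P=pts(c)
m=(P[...,2]>.17)&(P[...,2]<.182)&(abs(P[...,0]-.547)<.03)&(abs(P[...,1]+.177)<.03)
Q=P[m];print(m.sum(),Q.mean(0),Q.min(0),Q.max(0)); v,u=np.nonzero(m);print(u.min(),u.max(),v.min(),v.max())
```

```text
t 1.95 p [ 0.5466 -0.1787  0.2394] yaw -0.000 z [ 0.  0. -1.] F [ 0.4 -0.7 -1. ] w 0.0599 q [-0.51  0.46  1.56  0.    1.12  1.06] R 0.1004 handle -0.286
510 [ 0.5509594  -0.17709328  0.17471966] [ 0.54148343 -0.18591934  0.17001261] [ 0.55848108 -0.16851092  0.17766049]
299 325 246 271
```

View pics/w2.png

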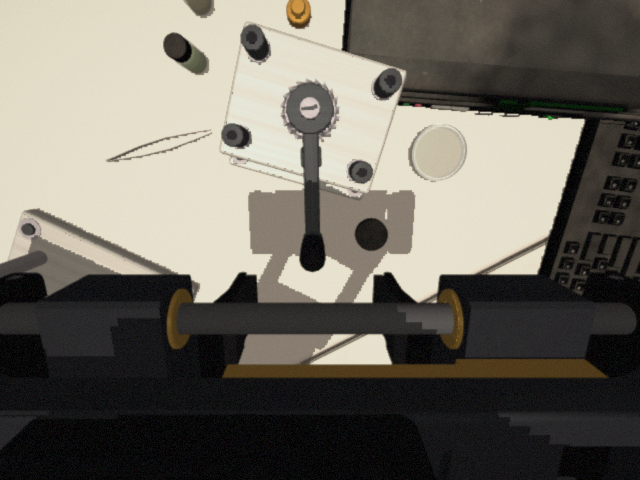

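The wrist view shows the grip centred between the jaws at (312,258), at about (0.548, -0.177) in the world frame. Next I descend and close.

Request:
step_arm(slide=[[1,-1,20],[0,0,20],[0,0,20],[0,0,15],[0,0,8],[0,0,0],[0,0,0],[0,0,0],[0,0,0],[0,0,0],[0,0,0]], twist=[0,0,0,0,0,0,0,0,0,0,0])

```text
time: 2.92
position: [0.5475, -0.1782, 0.1574]
tool_rot: [1.0, 0.0, 0.001, 0.0]
ft_force: [-0.8, 0.6, 0.7]
grip_width: 0.0601
```

Request:
step_arm(slide=[[0,0,0],[0,0,0],[0,0,0],[0,0,0],[0,0,0],[0,0,0],[0,0,0],[0,0,0]], twist=[0,0,0,0,0,0,0,0], jaw=10, force=20)

```text
time: 3.58
position: [0.547, -0.1779, 0.1565]
tool_rot: [1.0, -0.0, -0.0, -0.0]
ft_force: [-0.6, -0.1, 0.6]
grip_width: 0.0172
```

```bash
python3 -c "
from st import *
st()"
```

```text
t 3.58 p [ 0.547  -0.1779  0.1565] yaw -0.000 z [-0.  0. -1.] F [-0.6 -0.1  0.6] w 0.0172 q [-0.51  0.57  1.64  0.    0.94  1.06] R 0.1000 handle -0.278
```

Request:
step_arm(slide=[[0.24,-6.98,0],[0.24,-6.98,0],[0.24,-6.98,0],[0.24,-6.98,0],[0.24,-6.98,0],[0.24,-6.98,0],[0.24,-6.98,0],[0.24,-6.98,0],[0.24,-6.98,0],[0.24,-6.98,0],[0.24,-6.98,0],[0.24,-6.98,0],[0,0,0],[0,0,0]], twist=[4,4,4,4,4,4,4,4,4,4,4,4,0,0])

```text
time: 4.75
position: [0.5782, -0.1023, 0.1564]
tool_rot: [0.914, -0.406, -0.003, -0.0]
ft_force: [-5.9, 1.8, 4.1]
grip_width: 0.0173
```

```bash
python3 -c "
from st import *
st()"
```

```text
t 4.75 p [ 0.5782 -0.1023  0.1564] yaw -0.835 z [-0.005  0.002 -1.   ] F [-5.9  1.8  4.1] w 0.0173 q [-0.37  0.58  1.6   0.    0.96  2.04] R 0.1008 handle 0.561
```

Request:
step_arm(slide=[[0.2,-5.2,0],[0.2,-5.2,0],[0,0,0]], twist=[3,3,0])

```text
time: 5.0
position: [0.5862, -0.0954, 0.1564]
tool_rot: [0.891, -0.454, -0.003, -0.0]
ft_force: [-4.7, 3.4, 5.7]
grip_width: 0.0175
```

Request:
step_arm(slide=[[0.24,6.98,0],[0.24,6.98,0],[0.24,6.98,0],[0.24,6.98,0],[0.24,6.98,0],[0.24,6.98,0],[0.24,6.98,0],[0.24,6.98,0],[0.24,6.98,0],[0.24,6.98,0],[0.24,6.98,0],[0.24,6.98,0],[0.24,6.98,0],[0.24,6.98,0],[0.24,6.98,0],[0.24,6.98,0],[0.24,6.98,0],[0.24,6.98,0],[0,0,0],[0,0,0]], twist=[-4,-4,-4,-4,-4,-4,-4,-4,-4,-4,-4,-4,-4,-4,-4,-4,-4,-4,0,0])

```text
time: 6.67
position: [0.5531, -0.2096, 0.1565]
tool_rot: [0.988, 0.156, 0.001, 0.001]
ft_force: [2.7, -0.2, -2.5]
grip_width: 0.0172
```

```bash
python3 -c "
from st import *
st()"
```

```text
t 6.67 p [ 0.5531 -0.2096  0.1565] yaw 0.313 z [ 0.003 -0.001 -1.   ] F [ 2.7 -0.2 -2.5] w 0.0172 q [-0.55  0.59  1.6   0.    0.95  0.71] R 0.0998 handle -0.602
```

Request:
step_arm(slide=[[0.24,6.98,0],[0,0,0]], twist=[-4,0])

```text
time: 6.83
position: [0.5556, -0.2159, 0.1565]
tool_rot: [0.982, 0.191, 0.001, 0.0]
ft_force: [5.4, 2.8, -1.3]
grip_width: 0.0173
```

Request:
step_arm(slide=[[0.24,-6.98,0],[0.24,-6.98,0],[0.24,-6.98,0],[0.24,-6.98,0],[0.24,-6.98,0],[0.24,-6.98,0],[0.24,-6.98,0],[0.24,-6.98,0],[0.24,-6.98,0],[0.24,-6.98,0],[0.24,-6.98,0],[0.24,-6.98,0],[0.24,-6.98,0],[0.24,-6.98,0],[0.24,-6.98,0],[0.24,-6.98,0],[0.24,-6.98,0],[0.24,-6.98,0],[0.24,-6.98,0],[0,0,0]], twist=[4,4,4,4,4,4,4,4,4,4,4,4,4,4,4,4,4,4,4,0])

```text
time: 8.5
position: [0.5862, -0.0954, 0.1565]
tool_rot: [0.891, -0.455, -0.003, 0.0]
ft_force: [-3.5, 3.2, 3.6]
grip_width: 0.017
```

```bash
python3 -c "
from st import *
st()"
```

```text
t 8.50 p [ 0.5862 -0.0954  0.1565] yaw -0.944 z [-0.005  0.002 -1.   ] F [-3.5  3.2  3.6] w 0.0170 q [-0.35  0.59  1.59 -0.    0.97  2.17] R 0.1010 handle 0.666
```

Request:
step_arm(slide=[[0.24,6.98,0],[0.24,6.98,0],[0.24,6.98,0],[0.24,6.98,0],[0.24,6.98,0],[0.24,6.98,0],[0.24,6.98,0],[0.24,6.98,0],[0.24,6.98,0],[0.24,6.98,0],[0.24,6.98,0],[0.24,6.98,0],[0.24,6.98,0],[0.24,6.98,0],[0.24,6.98,0],[0.24,6.98,0],[0.24,6.98,0],[0.24,6.98,0],[0.24,6.98,0],[0,0,0]], twist=[-4,-4,-4,-4,-4,-4,-4,-4,-4,-4,-4,-4,-4,-4,-4,-4,-4,-4,-4,0])

```text
time: 10.17
position: [0.5558, -0.2165, 0.1565]
tool_rot: [0.982, 0.191, 0.002, 0.001]
ft_force: [3.5, 2.8, -0.9]
grip_width: 0.0175
```

Request:
step_arm(slide=[[0.24,-6.98,0],[0.24,-6.98,0],[0.24,-6.98,0],[0.24,-6.98,0],[0.24,-6.98,0],[0.24,-6.98,0]], twist=[4,4,4,4,4,4])

```text
time: 10.67
position: [0.547, -0.1754, 0.1566]
tool_rot: [1.0, -0.019, 0.001, 0.001]
ft_force: [0.2, -2.1, -1.7]
grip_width: 0.0176
```

```bash
python3 -c "
from st import *
st()"
```

```text
t 10.67 p [ 0.547  -0.1754  0.1566] yaw -0.038 z [ 0.001 -0.003 -1.   ] F [ 0.2 -2.1 -1.7] w 0.0176 q [-0.5   0.57  1.64 -0.    0.93  1.11] R 0.1000 handle 6.030
```

Request:
step_arm(slide=[[0.24,-6.98,0],[0.24,-6.98,0],[0.24,-6.98,0],[0,0,0]], twist=[4,4,4,0])

```text
time: 11.0
position: [0.5493, -0.1536, 0.1565]
tool_rot: [0.993, -0.122, -0.0, 0.001]
ft_force: [-1.0, -0.9, -1.2]
grip_width: 0.0172
```

Request:
step_arm(slide=[[0.24,-6.98,0],[0.24,-6.98,0],[0.24,-6.98,0],[0,0,0]], twist=[4,4,4,0])

```text
time: 11.33
position: [0.5559, -0.1338, 0.1565]
tool_rot: [0.975, -0.224, -0.001, 0.0]
ft_force: [-2.6, -1.2, 0.5]
grip_width: 0.0174
```

Request:
step_arm(slide=[[0.24,-6.98,0],[0.24,-6.98,0],[0.24,-6.98,0],[0,0,0]], twist=[4,4,4,0])

```text
time: 11.67
position: [0.5646, -0.1185, 0.1564]
tool_rot: [0.946, -0.323, -0.003, 0.003]
ft_force: [-9.6, -8.3, 4.6]
grip_width: 0.0177
```

Request:
step_arm(slide=[[0.24,-6.98,0],[0.24,-6.98,0],[0.24,-6.98,0],[0,0,0]], twist=[4,4,4,0])

```text
time: 12.0
position: [0.5794, -0.1015, 0.1563]
tool_rot: [0.907, -0.422, -0.004, 0.002]
ft_force: [-6.8, -2.6, 5.8]
grip_width: 0.0173
```

```bash
python3 -c "
from st import *
st()"
```

```text
t 12.00 p [ 0.5794 -0.1015  0.1563] yaw -0.871 z [-0.008 -0.    -1.   ] F [-6.8 -2.6  5.8] w 0.0173 q [-0.36  0.59  1.6  -0.    0.96  2.08] R 0.1006 handle 0.574
```

Request:
step_arm(slide=[[0.24,-6.98,0],[0,0,0]], twist=[4,0])

```text
time: 12.17
position: [0.5835, -0.0979, 0.1563]
tool_rot: [0.892, -0.453, -0.005, 0.003]
ft_force: [-10.1, -4.9, 7.2]
grip_width: 0.0175
```

Request:
step_arm(slide=[[0.24,6.98,0],[0.24,6.98,0],[0.24,6.98,0],[0.24,6.98,0],[0.24,6.98,0],[0.24,6.98,0],[0.24,6.98,0],[0.24,6.98,0],[0.24,6.98,0],[0.24,6.98,0],[0.24,6.98,0],[0.24,6.98,0],[0.24,6.98,0],[0.24,6.98,0],[0.24,6.98,0],[0.24,6.98,0],[0.24,6.98,0],[0.24,6.98,0],[0.24,6.98,0],[0,0,0]], twist=[-4,-4,-4,-4,-4,-4,-4,-4,-4,-4,-4,-4,-4,-4,-4,-4,-4,-4,-4,0])

```text
time: 13.83
position: [0.5566, -0.2175, 0.1565]
tool_rot: [0.981, 0.192, 0.003, 0.001]
ft_force: [5.2, 1.7, -2.5]
grip_width: 0.017
```

Request:
step_arm(slide=[[0.24,-6.98,0],[0.24,-6.98,0],[0,0,0]], twist=[4,4,0])

```text
time: 14.08
position: [0.5509, -0.2023, 0.1565]
tool_rot: [0.993, 0.122, 0.002, 0.001]
ft_force: [5.5, -0.4, -5.2]
grip_width: 0.0173
```

Request:
step_arm(slide=[[0.24,-6.98,0],[0.24,-6.98,0],[0,0,0]], twist=[4,4,0])

```text
time: 14.33
position: [0.5483, -0.1898, 0.1566]
tool_rot: [0.999, 0.054, 0.001, 0.002]
ft_force: [3.5, -4.1, -6.1]
grip_width: 0.0175
```

Request:
step_arm(slide=[[0.24,-6.98,0],[0,0,0]], twist=[4,0])

```text
time: 14.5
position: [0.5477, -0.1844, 0.1566]
tool_rot: [1.0, 0.02, 0.001, 0.003]
ft_force: [2.5, -7.6, -5.8]
grip_width: 0.0173
```

```bash
python3 -c "
from st import *
st()"
```

```text
t 14.50 p [ 0.5477 -0.1844  0.1566] yaw 0.039 z [ 0.002 -0.006 -1.   ] F [ 2.5 -7.6 -5.8] w 0.0173 q [-0.52  0.57  1.63 -0.    0.93  1.02] R 0.0997 handle -0.343
```

Request:
step_arm(slide=[[0.24,-6.98,0],[0,0,0]], twist=[4,0])

```text
time: 14.67
position: [0.5474, -0.1788, 0.1566]
tool_rot: [1.0, -0.015, 0.001, 0.004]
ft_force: [0.9, -11.0, -6.8]
grip_width: 0.017
```

Request:
step_arm(slide=[[0.24,-6.98,0],[0,0,0]], twist=[4,0])

```text
time: 14.83
position: [0.5475, -0.169, 0.1565]
tool_rot: [0.999, -0.051, 0.0, 0.001]
ft_force: [2.0, -2.2, -2.5]
grip_width: 0.0175
```

```bash
python3 -c "
from st import *
st()"
```

```text
t 14.83 p [ 0.5475 -0.169   0.1565] yaw -0.103 z [ 0.001 -0.001 -1.   ] F [ 2.  -2.2 -2.5] w 0.0175 q [-0.49  0.57  1.64 -0.    0.93  1.18] R 0.0998 handle 6.095
```

Request:
step_arm(slide=[[0.24,-6.98,0],[0.24,-6.98,0],[0,0,0]], twist=[4,4,0])

```text
time: 15.08
position: [0.5492, -0.1556, 0.1565]
tool_rot: [0.993, -0.12, -0.0, 0.002]
ft_force: [-1.0, -7.9, -3.1]
grip_width: 0.017
```

Request:
step_arm(slide=[[0.24,-6.98,0],[0.24,-6.98,0],[0,0,0]], twist=[4,4,0])

```text
time: 15.33
position: [0.5521, -0.1445, 0.1565]
tool_rot: [0.982, -0.187, -0.002, 0.004]
ft_force: [-5.8, -13.7, -2.0]
grip_width: 0.0177
```

Request:
step_arm(slide=[[0.24,-6.98,0],[0.24,-6.98,0],[0,0,0]], twist=[4,4,0])

```text
time: 15.58
position: [0.5587, -0.1287, 0.1564]
tool_rot: [0.966, -0.257, -0.002, 0.001]
ft_force: [-3.5, -5.0, 0.2]
grip_width: 0.0172
```

```bash
python3 -c "
from st import *
st()
c=robot.camera('wrist'); cv2.imwrite('pics/w3.png',c['color'])
c=robot.camera('scene'); cv2.imwrite('pics/s3.png',cv2.resize(c['color'][200:400,330:590],None,fx=3,fy=3))"
```

```text
t 15.58 p [ 0.5587 -0.1287  0.1564] yaw -0.520 z [-0.004 -0.001 -1.   ] F [-3.5 -5.   0.2] w 0.0172 q [-0.42  0.57  1.64 -0.    0.94  1.67] R 0.1002 handle 0.232
```

View pics/w3.png

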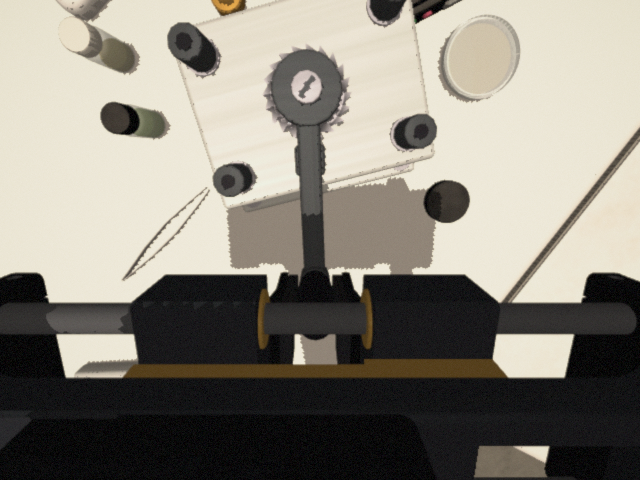

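View pics/s3.png

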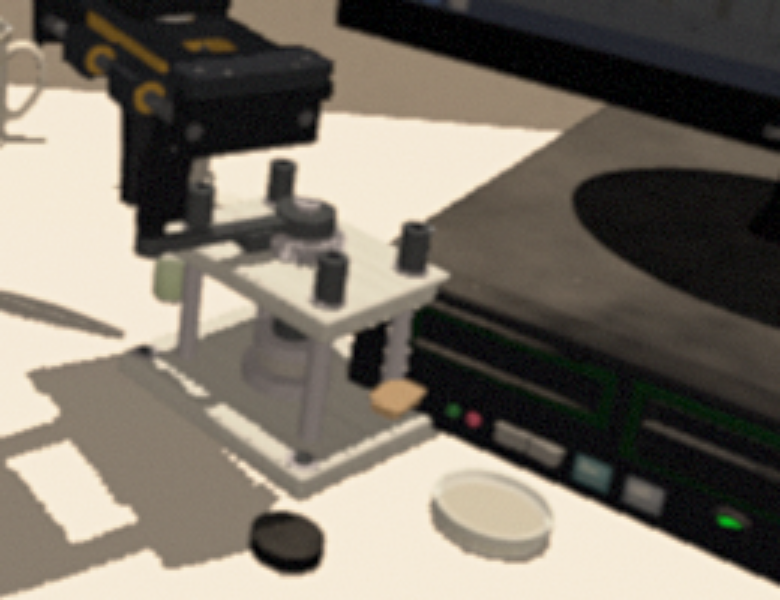

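The grip is still held between the jaws at (315,300) and the platen is down close to the ring. I continue clockwise.

Request:
step_arm(slide=[[0.24,-6.98,0],[0.24,-6.98,0],[0,0,0]], twist=[4,4,0])

```text
time: 15.93
position: [0.5645, -0.1189, 0.1564]
tool_rot: [0.947, -0.322, -0.003, 0.004]
ft_force: [-9.2, -10.8, 2.6]
grip_width: 0.0173
```

Request:
step_arm(slide=[[0.24,-6.98,0],[0.24,-6.98,0],[0,0,0]], twist=[4,4,0])

```text
time: 16.18
position: [0.5753, -0.1055, 0.1564]
tool_rot: [0.921, -0.389, -0.003, 0.0]
ft_force: [-5.4, -0.8, 2.4]
grip_width: 0.0174
```

Request:
step_arm(slide=[[0.24,-6.98,0],[0.24,-6.98,0],[0,0,0]], twist=[4,4,0])

```text
time: 16.43
position: [0.5837, -0.0977, 0.1563]
tool_rot: [0.892, -0.451, -0.005, 0.003]
ft_force: [-11.1, -4.8, 6.3]
grip_width: 0.0173
```

```bash
python3 -c "
from st import *
st()"
```

```text
t 16.43 p [ 0.5837 -0.0977  0.1563] yaw -0.936 z [-0.011 -0.001 -1.   ] F [-11.1  -4.8   6.3] w 0.0173 q [-0.35  0.59  1.59 -0.01  0.97  2.16] R 0.1007 handle 0.632
```

Request:
step_arm(slide=[[0.24,6.98,0],[0.24,6.98,0],[0.24,6.98,0],[0.24,6.98,0],[0.24,6.98,0],[0.24,6.98,0],[0.24,6.98,0],[0.24,6.98,0],[0.24,6.98,0],[0.24,6.98,0],[0.24,6.98,0],[0.24,6.98,0],[0.24,6.98,0],[0.24,6.98,0],[0.24,6.98,0],[0.24,6.98,0],[0.24,6.98,0],[0.24,6.98,0],[0.24,6.98,0],[0,0,0]], twist=[-4,-4,-4,-4,-4,-4,-4,-4,-4,-4,-4,-4,-4,-4,-4,-4,-4,-4,-4,0])

```text
time: 18.1
position: [0.5563, -0.2169, 0.1565]
tool_rot: [0.981, 0.193, 0.003, 0.001]
ft_force: [4.9, 1.5, -3.7]
grip_width: 0.0174
```

Request:
step_arm(slide=[[0.24,-6.98,0],[0.24,-6.98,0],[0,0,0]], twist=[4,4,0])

```text
time: 18.35
position: [0.5506, -0.2014, 0.1566]
tool_rot: [0.992, 0.123, 0.001, 0.0]
ft_force: [5.5, 0.0, -5.8]
grip_width: 0.0173
```

Request:
step_arm(slide=[[0.24,-6.98,0],[0.24,-6.98,0],[0,0,0]], twist=[4,4,0])

```text
time: 18.6
position: [0.5482, -0.1892, 0.1566]
tool_rot: [0.999, 0.054, 0.001, 0.002]
ft_force: [4.0, -4.2, -7.4]
grip_width: 0.0174
```

Request:
step_arm(slide=[[0.24,-6.98,0],[0,0,0]], twist=[4,0])

```text
time: 18.77
position: [0.5475, -0.1838, 0.1566]
tool_rot: [1.0, 0.02, 0.001, 0.003]
ft_force: [3.0, -8.2, -6.4]
grip_width: 0.0173
```

Request:
step_arm(slide=[[0.24,-6.98,0],[0,0,0]], twist=[4,0])

```text
time: 18.93
position: [0.5473, -0.1782, 0.1566]
tool_rot: [1.0, -0.014, 0.001, 0.004]
ft_force: [1.1, -11.4, -7.1]
grip_width: 0.0173
```

```bash
python3 -c "
from st import *
st()"
```

```text
t 18.93 p [ 0.5473 -0.1782  0.1566] yaw -0.029 z [ 0.001 -0.008 -1.   ] F [  1.1 -11.4  -7.1] w 0.0173 q [-0.51  0.57  1.64 -0.01  0.93  1.1 ] R 0.0998 handle -0.281
```

```bash
python3 -c "
from st import *
c=robot.camera('wrist'); cv2.imwrite('pics/w4.png',cv2.resize(c['color'][40:150,230:380],None,fx=5,fy=5))"
```

```text
(no output)
```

View pics/w4.png

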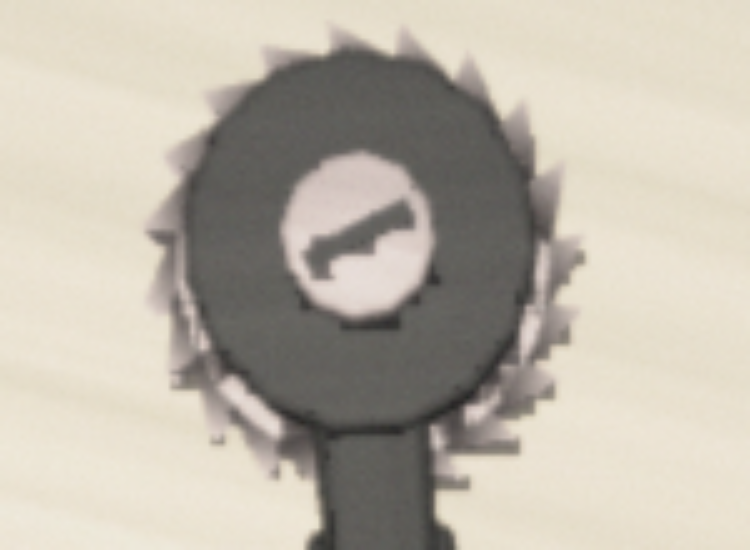

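Request:
step_arm(slide=[[0.24,-6.98,0],[0,0,0]], twist=[4,0])

```text
time: 19.15
position: [0.5474, -0.1684, 0.1566]
tool_rot: [0.999, -0.051, 0.0, 0.0]
ft_force: [1.2, -1.9, -4.0]
grip_width: 0.0169
```

Request:
step_arm(slide=[[0.24,-6.98,0],[0,0,0]], twist=[4,0])

```text
time: 19.32
position: [0.5481, -0.1609, 0.1566]
tool_rot: [0.996, -0.085, 0.0, 0.001]
ft_force: [1.4, -3.2, -4.3]
grip_width: 0.0171
```

Request:
step_arm(slide=[[0.24,-6.98,0],[0,0,0]], twist=[4,0])

```text
time: 19.48
position: [0.5491, -0.1552, 0.1566]
tool_rot: [0.993, -0.119, -0.0, 0.002]
ft_force: [-1.3, -7.9, -4.3]
grip_width: 0.0172
```

```bash
python3 -c "
from st import *
st()
c=robot.camera('wrist'); cv2.imwrite('pics/w5.png',cv2.resize(c['color'][40:150,230:380],None,fx=5,fy=5))"
```

```text
t 19.48 p [ 0.5491 -0.1552  0.1566] yaw -0.239 z [-0.001 -0.004 -1.   ] F [-1.3 -7.9 -4.3] w 0.0172 q [-0.47  0.56  1.65 -0.    0.93  1.34] R 0.1001 handle 6.233
```

View pics/w5.png

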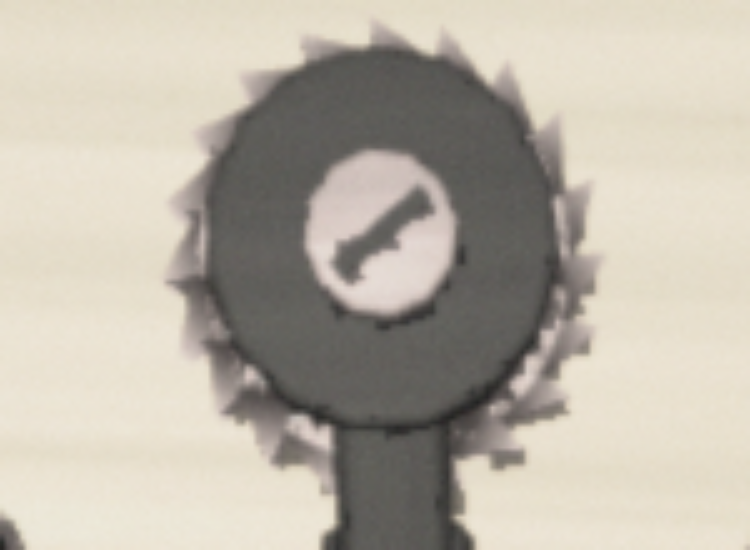

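```bash
cat > slot.py <<'E'
from h import *
def slot(img,quat,box=None):
    hsv=img.max(2); 
    m=(hsv<105).astype(np.uint8)
    # white disc inside dark hub: find light blob enclosed in dark
    cs,hi=cv2.findContours(m,cv2.RETR_CCOMP,cv2.CHAIN_APPROX_NONE)
    return cs,hi
E
python3 - <<'E'
from h import *
def an(img,ctr,r,yaw):
    s=8; p=cv2.getRectSubPix(img,(2*r+1,2*r+1),ctr); p=cv2.resize(p,None,fx=s,fy=s,interpolation=cv2.INTER_CUBIC)
    g=p.max(2).astype(np.uint8); t=cv2.threshold(g,0,255,cv2.THRESH_OTSU)[0]
    m=(g<t).astype(np.uint8); yy,xx=np.mgrid[:m.shape[0],:m.shape[1]]; c=m.shape[0]/2
    n,l,st,ce=cv2.connectedComponentsWithStats(m)
    best=min((i for i in range(1,n) if st[i,4]>80),key=lambda i:np.hypot(*(ce[i]-c)))
    v,u=np.nonzero(l==best); w,V=np.linalg.eigh(np.cov(u,-v)); d=V[:,1]; a=np.degrees(np.arctan2(d[1],d[0]))
    return round(a,1),round(a+np.degrees(yaw),1)%180,st[best,4],np.sqrt(w).round(1)
for f,c,y in(("w1",(293.5,89),0),("w2",(309,107.5),0),("w3",(306,86.5),-.520)):
    print(f,an(cv2.imread(f"pics/{f}.png"),c,8,y))
for f,y in (("w4",-.029),("w5",-.239)):
    im=cv2.resize(cv2.imread(f"pics/{f}.png"),None,fx=.2,fy=.2,interpolation=cv2.INTER_AREA)
    print(f,an(im,(71.5,47) if f=="w4" else (76.,46.5),11,y))
E
python3 - <<'E'
import cv2
a=cv2.imread("pics/scene0.png")[245:365,365:490]; cv2.imwrite("pics/sz0.png",cv2.resize(a,None,fx=5,fy=5,interpolation=cv2.INTER_CUBIC))
a=cv2.imread("pics/w2.png")[75:140,270:350]; cv2.imwrite("pics/wz2.png",cv2.resize(a,None,fx=8,fy=8,interpolation=cv2.INTER_CUBIC))
E
```

```text
w1 (np.float64(-170.9), np.float64(9.099999999999994), np.int32(4421), array([10. , 37.3]))
w2 (np.float64(-171.0), np.float64(9.0), np.int32(3986), array([ 9.2, 37.7]))
w3 (np.float64(53.3), np.float64(23.5), np.int32(7222), array([13.5, 46.8]))
w4 (np.float64(-152.2), np.float64(26.19999999999999), np.int32(8945), array([14.4, 56.1]))
w5 (np.float64(-139.4), np.float64(26.900000000000006), np.int32(8755), array([13.9, 56.5]))
```

View pics/sz0.png

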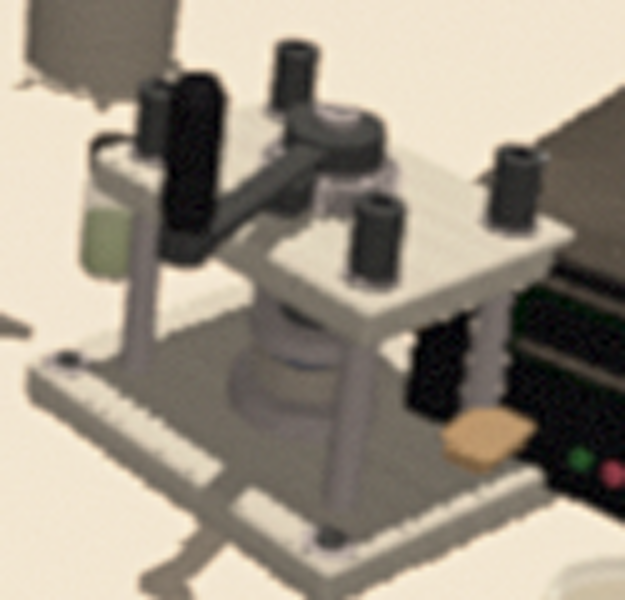

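View pics/wz2.png

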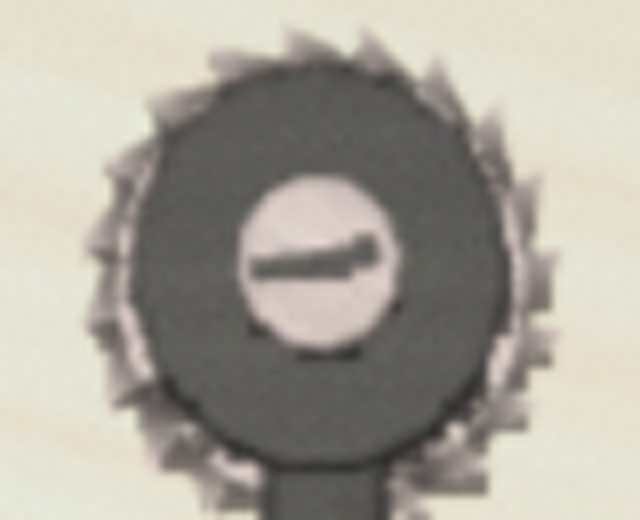

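The handle is now skipping over teeth at about 14 N. The screw slot has stayed at 25±2° through the last passes, so the screw is against its stop. It has turned about 163° (2.84 rad) from the start, which puts its starting angle near 1.16 rad, inside the allowed range. I let go and check the platen.

Request:
step_arm(slide=[[0,5,0],[0,0,0]], twist=[0,0])

```text
time: 19.7
position: [0.5484, -0.1592, 0.1566]
tool_rot: [0.993, -0.12, 0.0, -0.0]
ft_force: [2.7, -1.0, -3.3]
grip_width: 0.0174
```

Request:
step_arm(slide=[[0,0,0],[0,0,0],[0,0,0],[0,0,0],[0,0,0],[0,0,0],[0,0,0],[0,0,-10],[0,0,-20],[0,0,-25],[0,0,-30],[-30,0,-20],[-30,0,-20],[-30,0,0],[0,0,0],[0,0,0]], twist=[0,0,0,0,0,0,0,0,0,0,0,0,0,0,0,0], jaw=55)

```text
time: 21.03
position: [0.4598, -0.1362, 0.2827]
tool_rot: [0.993, -0.122, 0.001, 0.0]
ft_force: [0.3, 0.0, 0.2]
grip_width: 0.055
```

```bash
python3 -c "
from st import *
st()
c=robot.camera('scene'); cv2.imwrite('pics/s6.png',c['color']); cv2.imwrite('pics/sz6.png',cv2.resize(c['color'][245:365,365:490],None,fx=5,fy=5,interpolation=cv2.INTER_CUBIC))
c=robot.camera('wrist'); cv2.imwrite('pics/w6.png',c['color'])
c=robot.camera('top'); cv2.imwrite('pics/t6.png',c['color'])"
```

```text
t 21.03 p [ 0.4598 -0.1362  0.2827] yaw -0.245 z [ 0.001 -0.    -1.   ] F [0.3 0.  0.2] w 0.0550 q [-0.52  0.27  1.73  0.    1.13  1.29] R 0.1914 handle 6.234
```

View pics/sz6.png

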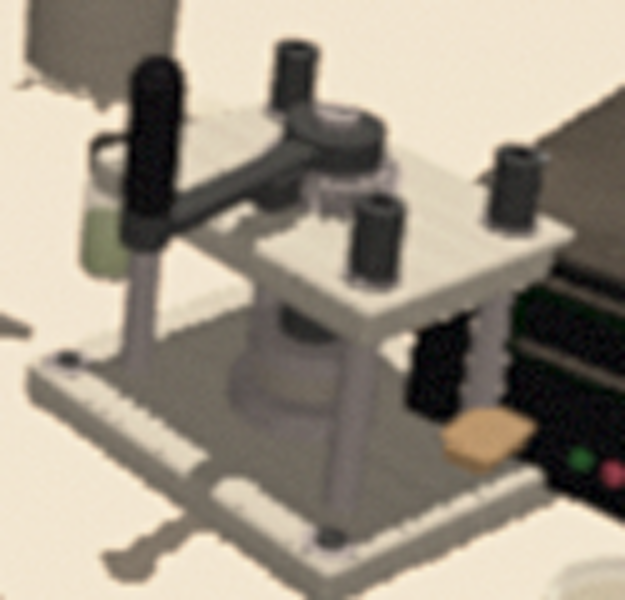

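View pics/w6.png

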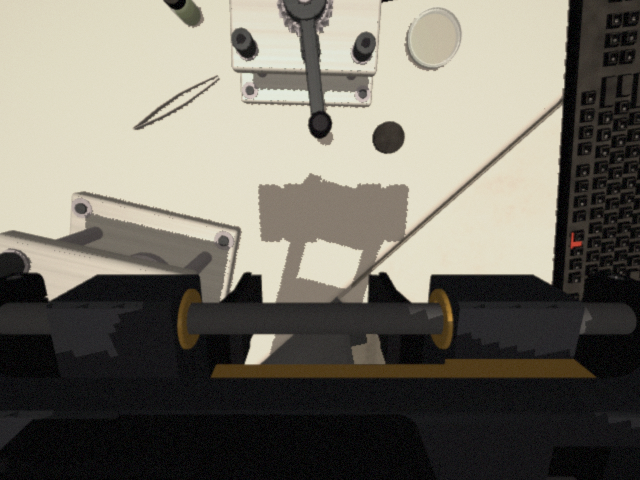

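View pics/t6.png

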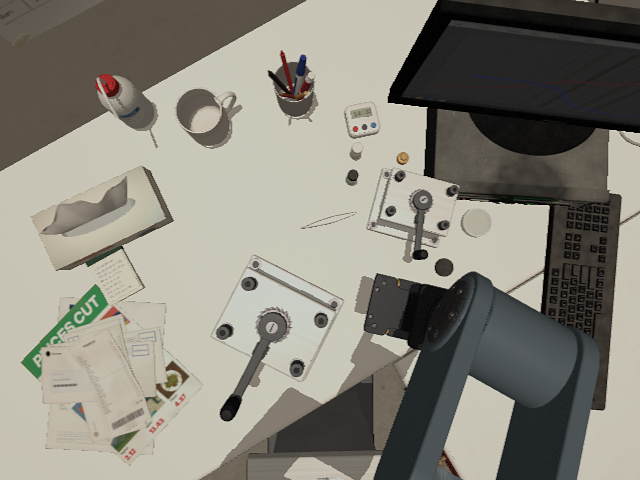

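The platen now rests on the ring with no visible gap at (300,340) in the zoomed scene view. The bystanders look unmoved, and the gripper is clear of everything. I hand in.

```bash
python3 -c "
from st import *
st(); 
a=cv2.imread('pics/top0.png').astype(int);b=cv2.imread('pics/t6.png').astype(int)
d=np.abs(a-b).max(2)
for n,(x,y,r) in dict(vial_a=(352,177,8),vial_b=(357,150,8),dish=(476,222,16),tweez=(328,220,28),cap=(444,267,10),weight=(403,158,8)).items(): print(n,(d[y-r:y+r,x-r:x+r]>60).sum())
print(robot.hand_in())"
```

```text
t 21.18 p [ 0.4621 -0.1373  0.282 ] yaw -0.244 z [ 0.002 -0.001 -1.   ] F [-0.  -0.2 -0.1] w 0.0550 q [-0.52  0.28  1.73  0.    1.13  1.29] R 0.1889 handle 6.230
vial_a 0
vial_b 0
dish 0
tweez 0
cap 3
weight 0
the job is handed in; nothing more can be done
None
```

I gripped the small press's handle and swung it clockwise until the screw stopped turning. That took three driving strokes. I then let go, backed the arm off and handed in at about 21 s of the 64 s allowed.

**Tightness:** The screw slot turned about 163° (2.84 rad) from the start. It then held at about 25° ± 2° through the last one and a half strokes, while the handle met roughly 12–15 N. This fits a screw starting near 1.16 rad and reaching its 4.0 stop.

**Platen and surroundings:** In the last scene picture the platen sits on the ring with no visible gap. The before-and-after top pictures show no shift of any bystander. The wrist force reads near zero with the gripper well clear.

**What I could not confirm:**
- **Joint value and pressing force:** I could not read the screw angle or the platen force directly. I inferred both from the slot angle and the resistance.
- **Handle at the stop:** Pushed at the stop, the handle did not stay solidly blocked. It jumped over ratchet teeth at about 14 N, and the screw did not turn when it did.

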